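# Return the dripping bottles to their own drip cups

### The job

Stand each of the four oily bottles upright in the drip cup of its own colour: the black bottle with the green nozzle in the green cup, the small black bottle with the orange cap in the orange cup, the blue bottle in the blue cup and the white bottle with the red cap in the red cup. Two of them were put back in the wrong cups, so clear a cup before you fill it, and let no bottle fall over. Leave the white tube with the long nozzle and the white jar with the black lid where they are.

Things in the scene. Friction and masses are not known exactly. Their poses are not given: they have to be found in the camera images.
- orange_tube: Small round black bottle with an orange cap, 26 mm in diameter, 85 mm tall; the 26 mm body reaches up to 66 mm, above it the cap is 14 mm wide. Origin: centre of its underside, z up along its axis. At the start it stands, wrongly, in the green cup. About 50 g.
- blue_squeeze: Blue squeeze bottle with a white nozzle, 103 mm tall, oblong: 29 mm along its own x, 47 mm along its own y; the body reaches up to about 80 mm, narrowing at the shoulders, above it the nozzle is 20 mm wide. Origin: centre of its underside, z up along its axis. At the start it stands, wrongly, in the red cup. About 140 g.
- green_lube: Round black bottle with a long green nozzle, 37 mm in diameter, 121 mm tall; the body reaches up to 85 mm, above it the nozzle is about 20 mm wide. Origin: centre of its underside, z up along its axis. Starts on the worktop. About 120 g.
- red_cap_bottle: White bottle with a pointed red cap (orange and blue bands on its side), 160 mm tall, oblong: 35 mm along its own x, 50 mm along its own y; the body reaches up to about 130 mm, narrowing at the shoulders, above it the cap is 22 mm wide. Origin: centre of its underside, z up along its axis. Starts on the worktop. About 250 g.
- nozzle_tube: Bystander, to be left alone: white round tube with a long thin cream nozzle, 26 mm in diameter, 127 mm tall; the body reaches up to 50 mm, the nozzle is about 14 mm wide. Origin: centre of its underside, z up along its axis. On the worktop.
- grease_jar: Bystander, to be left alone: white round jar with a black lid, 57 mm in diameter, 91 mm tall. Origin: centre of its underside, z up along its axis. On the worktop.
- green_cup: Green low round open drip cup, fixed to the worktop: 80 mm outside, 72 mm inside, rim 16 mm high, floor 4 mm thick, nothing but the floor inside. Origin: centre of its underside (the floor inside is 4 mm above it), z up. The orange-capped bottle stands in it at the start.
- orange_cup: Orange low round open drip cup, fixed to the worktop: 80 mm outside, 72 mm inside, rim 16 mm high, floor 4 mm thick, nothing but the floor inside. Origin: centre of its underside (the floor inside is 4 mm above it), z up. Empty at the start.
- blue_cup: Blue low round open drip cup, fixed to the worktop: 80 mm outside, 72 mm inside, rim 16 mm high, floor 4 mm thick, nothing but the floor inside. Origin: centre of its underside (the floor inside is 4 mm above it), z up. Empty at the start.
- red_cup: Red low round open drip cup, fixed to the worktop: 80 mm outside, 72 mm inside, rim 16 mm high, floor 4 mm thick, nothing but the floor inside. Origin: centre of its underside (the floor inside is 4 mm above it), z up. The blue bottle stands in it at the start.
Mind the look-alikes: they are no part of the job. Of the things that look like the red_cup, the largest one is meant.

How it is judged (in metres and radians):
At the end, for the whole second after the job is handed in: Each of the four bottles stands at rest on the floor of the cup of its colour: within 25 mm of its middle, underside less than 8 mm above the cup's underside, within 0.1 rad of upright. The nozzle tube and the jar stand upright within 30 mm of where they were (horizontal distance between orange_tube and orange_cup below 0.025 m and z of orange_tube in the frame of orange_cup below 0.008 m and angle between each of orange_tube, blue_squeeze, green_lube, red_cap_bottle, nozzle_tube, grease_jar's own z axis and vertical below 0.1 rad and linear speed of each of orange_tube, blue_squeeze, green_lube, red_cap_bottle below 0.02 m/s and angular speed of each of orange_tube, blue_squeeze, green_lube, red_cap_bottle below 0.3 rad/s and horizontal distance between blue_squeeze and blue_cup below 0.025 m and z of blue_squeeze in the frame of blue_cup below 0.008 m and horizontal distance between green_lube and green_cup below 0.025 m and z of green_lube in the frame of green_cup below 0.008 m and horizontal distance between red_cap_bottle and red_cup below 0.025 m and z of red_cap_bottle in the frame of red_cup below 0.008 m and distance of each of nozzle_tube, grease_jar from where it was at the start of the episode below 0.03 m); the robot touches nothing.
It fails at once if a bottle of the four falls over (leans more than 0.7 rad) (angle between any of orange_tube, blue_squeeze, green_lube, red_cap_bottle's own z axis and vertical above 0.7 rad).
It fails at once if the white nozzle tube or the white jar is pushed or carried more than 30 mm away, or knocked over (distance of any of nozzle_tube, grease_jar from where it was at the start of the episode above 0.03 m or angle between any of nozzle_tube, grease_jar's own z axis and vertical above 0.5 rad).
It also fails if it takes over 120 s, if anything falls off the work surface, if the arm or the gripper's body presses on something with over 40 N, if the wrist force passes 120 N, or if a joint passes its speed limit or range.

### The arm

A 6-joint arm with a two-finger parallel gripper is mounted at the origin on a cart in front of the work surface, level with it; the furniture and walls round the work are solid. World frame = base frame: x ahead of the robot, y to its left, z up, the work surface at z = 0. Lengths are in mm, angles in degrees, forces in N, time in s.
With the tool pointing down it reaches from about 250 to 800 mm from the base axis. Payload 8.5 kg.
Tool frame: the origin (TCP) lies midway between the tips of the shut fingers; the grasp point (between the pads) lies 19 mm behind it; z points along the fingers, y is the direction in which the jaws open and shut (so a half turn about z gives the same grasp; the last joint's range is limited). The gripper opens to 85 mm and grips with 20 to 120 N. Pads are 22 mm wide; open, the fingers measure 114 mm over their backs; the gripper's body (76 mm by 85 mm) begins 54 mm behind the grasp point. The pads swing forward as they close: fully open they stand 13 mm farther back than shut.
Start: joints at [-64.802, 13.648, -0.773, 75.585, 0, 90], TCP at [223.503, -475, 231.276] pointing down, gripper open.
Joint ranges: [-152.45, 152.45], [-59.26, 108.67], [-65.41, 83.53], [-104.44, 129.93], [-82.83, 76.93], [-180, 180]. Speed limits (degrees/s): [127.2, 127.2, 159.86, 180, 180, 180].

### API

Orientations are given as a 3x3 rotation matrix whose columns are the frame's x, y, z axes.
In Python, from station import robot gives the robot as it stands.
- The arm moves only by the tool apply_moves, never from a script. Its argument "increments" is one flat list of numbers, 7 for each row, row after row: the shift along the world's x, y, z in mm, then the turn, a rotation vector about the world's x, y, z in degrees, then the opening in per cent of the stroke, from 0 (shut) to 100 (fully open). In form: [x, y, z, rx, ry, rz, gripper, x, y, z, rx, ry, rz, gripper, ...]. A call has 1 to 10 rows; each row shifts and turns the pose as measured when the row begins; what a row does not reach is not made up. A row lasts 1/12 s, in which the tool goes at most 41.7 mm and 7.16 degrees, less where a joint would pass 70% of its speed; a pose out of reach is approached as far as the arm can. A call is refused whole if a number of a shift passes 41.7 or a number of a turn 7.16, either way. A call with a gripper value outside its range is refused whole. The fingers move at their own pace and stop on an object; the grip force is fixed at half the most. Time passes only in rows, so rows that do not move let the fingers close. It gives the time, the measured TCP pose, the force and the opening at its end, in the units of the state.
- robot.sense(): the state, without advancing time (a new reading comes with each control period).
- robot.camera(name): name is "side" or "top" or "wrist"; returns the picture (480x640x3 uint8, red, green, blue); there is no depth.
- robot.calibration(name): a dict with "K" (3x3 intrinsics, pixels), "extrinsics" (4x4, takes a point from camera to world coordinates). Camera axes: x right, y up, looking along -z (the intrinsics and any distortion apply to the point x, -y, -z); pixel columns grow to the right and rows downward; lengths in mm; the calibration is good to about 2 mm. A picture is of the moment at which its call begins: read the wrist's pose just before it. calibration takes no time and is no camera call; for the wrist camera it gives the pose at the moment of the call.
- robot.close_job(): hands the job in, once; it reports no verdict.
The state is a dict: "clock": time; "q": joint angles; "dq": joint speeds; "joint_efforts": joint torques, N m; "eef_pos": TCP position; "tcp_rot": TCP orientation; "contact_force": force on the tool from outside, world axes, zero at the start; "moment": the same for the moment, N m; "width": opening from 0.0 (shut) to 1.0 (fully open).
Only numpy, scipy, OpenCV 4.12 (cv2) and the standard library are available. Lean on these libraries where they do the work, as an engineer would, in place of code of your own. Each camera call takes 0.05 s, during which the arm holds its last target.

## Working session

There is one attempt and no reset: what is moved stays moved. The work goes in short steps, Python scripts to look and compute and a tool call to move; the robot and the scene stay as the last step left them, time stands still between calls to the robot, and variables do not carry over. Pictures are saved under pics/ and viewed, and the job is handed in when it is done.

Besides the shell and the picture viewer there is one more tool, called after "Call:" as name(argument=value, ...) on one line, values as JSON. apply_moves: Moves the arm, as the interface text tells. Its arguments: {"type":"object","properties":{"increments":{"type":"array","items":{"type":"number"}}},"required":["increments"]}

```bash
ls; mkdir -p pics
python3 - <<'E'
from station import robot
import cv2
s=robot.sense();print(s)
for n in("top","side","wrist"):
    c=robot.calibration(n);print(n,c)
    cv2.imwrite(f"pics/{n}0.png",robot.camera(n)[:,:,::-1])
E
```

```text
pics
{'clock': 0.0, 'q': array([-6.48028776e+01,  1.36828526e+01, -8.16190131e-01,  7.55845333e+01,
        1.56947302e-03,  9.00019758e+01]), 'dq': array([-0.06358797,  0.03985758,  0.03650523,  0.00946641, -0.0582207 ,
       -0.13406827]), 'joint_efforts': array([-2.40259658e-03, -5.38775468e+01,  3.46441376e+01,  1.84498401e-02,
       -1.55611165e-04, -5.01160393e-07]), 'eef_pos': array([ 223.34344507, -474.67112178,  230.66538473]), 'tcp_rot': array([[ 9.04863133e-01,  4.25702191e-01, -5.96221352e-04],
       [ 4.25702608e-01, -9.04862154e-01,  1.33154184e-03],
       [ 2.73421410e-05, -1.45867610e-03, -9.99998936e-01]]), 'contact_force': array([-0.26920025,  0.48195794,  0.14191668]), 'moment': array([ 0.0037501 , -0.01611042,  0.05364598]), 'width': 1.0021635487061369}
top {'K': array([[451.51906453,   0.        , 320.40534244],
       [  0.        , 451.51906453, 244.80989321],
       [  0.        ,   0.        ,   1.        ]]), 'extrinsics': array([[ 2.85135283e-02,  9.82075463e-01, -1.86318984e-01,
         4.08846189e+02],
       [-9.99180494e-01,  3.33592495e-02,  2.292
[... 553 characters left out ...]
+02],
       [-2.46715583e-02,  8.39049380e-01,  5.43495587e-01,
         6.96800813e+02],
       [ 0.00000000e+00,  0.00000000e+00,  0.00000000e+00,
         1.00000000e+00]])}
wrist {'K': array([[332.24941872,   0.        , 323.97182321],
       [  0.        , 332.24941872, 237.95694769],
       [  0.        ,   0.        ,   1.        ]]), 'extrinsics': array([[ 4.26702285e-01,  8.72050038e-01,  2.39695414e-01,
         2.84614894e+02],
       [-9.04389290e-01,  4.12108011e-01,  1.10666157e-01,
        -4.46719023e+02],
       [-2.27397414e-03, -2.63999467e-01,  9.64520145e-01,
         3.73722393e+02],
       [ 0.00000000e+00,  0.00000000e+00,  0.00000000e+00,
         1.00000000e+00]])}
```

View pics/top0.png

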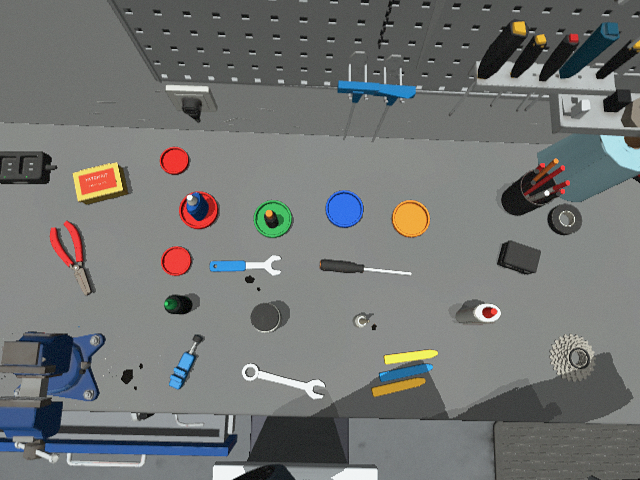

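View pics/side0.png

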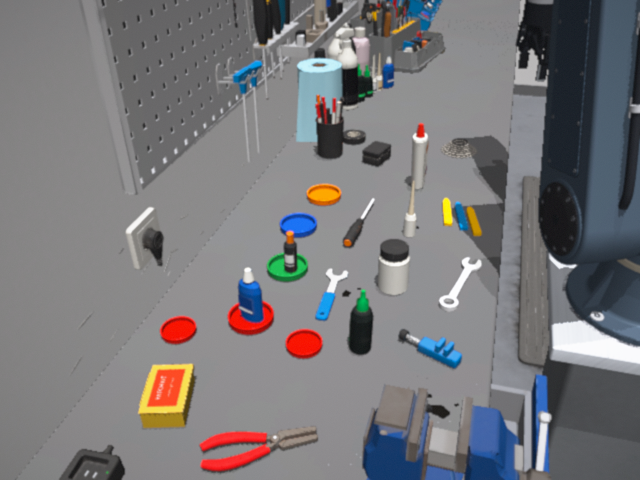

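The top view shows the red cup with the blue bottle at (198,210), the green cup with the orange tube at (273,219), the blue cup at (345,209) and the orange cup at (411,218). The green bottle is at (178,304), the jar at (265,317), the nozzle tube at (361,320) and the red-cap bottle at (483,313). The two smaller red discs, at (174,160) and (176,261), are decoys.

```bash
cat > h.py <<'E'
import numpy as np,cv2
from station import robot
def ray(n,uv,c=None):
    c=c or robot.calibration(n);K=c["K"];E=np.array(c["extrinsics"])
    d=np.linalg.inv(K)@np.array([uv[0],uv[1],1.]);d=E[:3,:3]@(d*[1,-1,-1])
    return E[:3,3],d/np.linalg.norm(d)
def plane(n,uv,z,c=None):
    o,d=ray(n,uv,c);return o+d*(z-o[2])/d[2]
def tri(a,b):
    (o1,d1),(o2,d2)=a,b
    A=np.stack([d1,-d2],1);t=np.linalg.lstsq(A,o2-o1,rcond=None)[0]
    p,q=o1+t[0]*d1,o2+t[1]*d2;return (p+q)/2,np.linalg.norm(p-q)
def proj(n,p,c=None):
    c=c or robot.calibration(n);K=c["K"];E=np.array(c["extrinsics"])
    q=E[:3,:3].T@(np.array(p)-E[:3,3]);q=q*[1,-1,-1];q=K@q;return q[:2]/q[2]
E
python3 - <<'E'
from h import *
im=cv2.imread('pics/top0.png');h=cv2.cvtColor(im,cv2.COLOR_BGR2HSV)
R={'red':((165,211),[(0,10),(170,180)]),'green':((273,219),[(50,75)]),'blue':((345,209),[(105,125)]),'orange':((411,218),[(11,22)])}
R['red']=((198,210),R['red'][1])
for k,(c,rs) in R.items():
    m=sum(cv2.inRange(h,(a,150,60),(b,255,255)) for a,b in rs)
    z=np.zeros_like(m);z[c[1]-25:c[1]+25,c[0]-25:c[0]+25]=255
    m&=z
    cs,_=cv2.findContours(m,cv2.RETR_EXTERNAL,cv2.CHAIN_APPROX_NONE)
    pts=np.vstack([x for x in cs if len(x)>15])
    hull=cv2.convexHull(pts)
    e=cv2.fitEllipse(hull)
    P=plane('top',e[0],14)
    print(k,np.round(e[0],1),np.round(e[1],1),P.round(1))
for k,r in {'big':(150,260,170,240)}.items(): pass
E
python3 - <<'E'
import cv2
a=cv2.imread('pics/top0.png');b=cv2.imread('pics/side0.png')
import numpy as np
def c(im,x,y,s=40): return cv2.resize(im[y-s:y+s,x-s:x+s],(260,260),interpolation=cv2.INTER_CUBIC)
r1=np.hstack([c(a,198,215),c(a,273,219),c(a,185,300)])
r2=np.hstack([c(a,478,313),c(b,250,295),c(b,290,250)])
cv2.imwrite('pics/crop0.png',np.vstack([r1,r2]))
E
```

```text
red [198.1 209.9] [36.6 38.8] [650. 225.  14.]
green [272.4 218.6] [36.5 37.4] [636.7  68.7  14. ]
blue [344.  208.6] [36.7 37.3] [664.1 -81.4  14. ]
orange [410.5 218.4] [36.8 37.6] [ 647.8 -223.    14. ]
```

View pics/crop0.png

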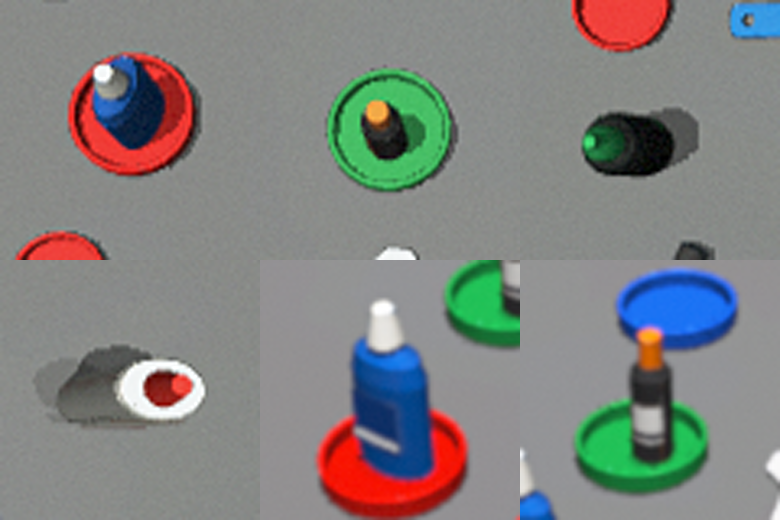

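View pics/wrist0.png

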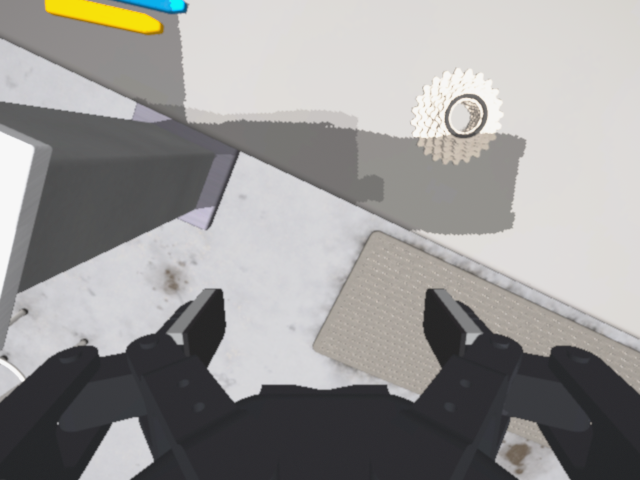

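Run:
```python
from h import *
T={'blue':((190.3,197.8),107,(247.8,268.2)),'orange':((269,212.2),89,(290,231.5)),'green':((166.5,304),121,None),'redcap':((493.7,311.2),160,None),'jarlid':((265,317),91,None)}
for k,(t,z,s) in T.items():
    print(k,plane('top',t,z).round(1), s and [x.round(1) for x in tri(ray('top',t),ray('side',s))] if s else '')
a=cv2.imread('pics/top0.png');b=cv2.imread('pics/side0.png')
def c(im,x,y,s=40): return cv2.resize(im[y-s:y+s,x-s:x+s],(390,300),interpolation=cv2.INTER_CUBIC)
h=cv2.cvtColor(b,cv2.COLOR_BGR2HSV)
def top(n,lo,hi,roi):
    im=a if n=='top' else b
    m=cv2.inRange(cv2.cvtColor(im,cv2.COLOR_BGR2HSV),lo,hi);z=np.zeros_like(m);x0,x1,y0,y1=roi;z[y0:y1,x0:x1]=255;m&=z
    ys,xs=np.nonzero(m);k=ys<ys.min()+3;return xs[k].mean(),ys.min(),len(ys),xs.min(),xs.max(),ys.max()
print('side green',top('side',(45,80,40),(80,255,255),(340,385,285,330)))
print('side red',top('side',(0,150,60),(8,255,255),(405,435,115,145)))
print('top green',top('top',(45,80,30),(80,255,255),(155,200,290,320)))
# footprint for red bottle, dark edges
```

```text
blue [648.9 217.8 107. ] [array([649.1, 217.5, 108.6]), np.float64(1.4)]
orange [630.8  69.4  89. ] [array([628.6,  68.8,  92.4]), np.float64(2.5)]
green [447.3 239.9 121. ] 
redcap [ 450.1 -332.8  160. ] 
jarlid [430.4  66.6  91. ] 
side green (np.float64(363.0), np.int64(289), 216, np.int64(356), np.int64(369), np.int64(312))
side red (np.float64(420.5), np.int64(124), 77, np.int64(417), np.int64(423), np.int64(136))
top green (np.float64(177.42857142857142), np.int64(296), 133, np.int64(164), np.int64(188), np.int64(309))
```

Call:
apply_moves(increments=[20,27,0,0,0,-1.3,100,27,36,0,0,0,-1.8,100,27,36,0,0,0,-1.8,100,27,36,0,0,0,-1.8,100,27,36,0,0,0,-1.8,100,27,36,0,0,0,-1.8,100,27,36,0,0,0,-1.8,100,27,36,0,0,0,-1.8,100,27,36,0,0,0,-1.8,100,27,36,0,0,0,-1.8,100])

```text
clock: 0.98
eef_pos: [466.6, -143.9, 228.6]
tcp_rot: [[0.994, 0.107, -0.002], [0.107, -0.994, 0.002], [-0.002, -0.002, -1.0]]
contact_force: [0.1, -1.6, 0.1]
width: 1.0
```

Call:
apply_moves(increments=[23,30,0,0,0,-1,100,23,30,0,0,0,-1,100,23,30,0,0,0,-1,100,23,30,0,0,0,-1,100,23,30,0,0,0,-1,100,23,30,0,0,0,-1,100,15,22,0,0,0,0,100,0,0,0,0,0,0,100])

```text
clock: 1.65
eef_pos: [628.9, 48.7, 225.7]
tcp_rot: [[0.998, 0.065, -0.006], [0.065, -0.998, 0.027], [-0.004, -0.027, -1.0]]
contact_force: [-0.5, 0.3, -1.4]
width: 1.002
```

```bash
cat > w.py <<'E'
import sys,pickle
from h import *
s=robot.sense();c=robot.calibration('wrist');im=robot.camera('wrist')[:,:,::-1]
n=sys.argv[1];cv2.imwrite(f'pics/{n}.png',im);pickle.dump(c,open(f'pics/{n}.pkl','wb'))
print(s['clock'],s['eef_pos'].round(1),s['width'])
E
python3 w.py w1
```

```text
1.65 [628.9  48.7 225.7] 1.0017945286342136
```

View pics/w1.png

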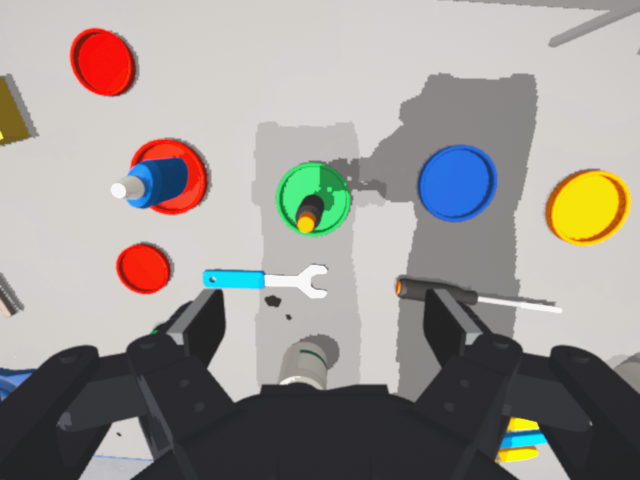

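Run:
```python
from h import *
import pickle
c=pickle.load(open('pics/w1.pkl','rb'))
print('orange cap',plane('w',(305,224),89,c).round(1),'tri',tri(ray('w',(305,224),c),ray('top',(269,212.2))))
for k,p in {'green':(313,199),'blue':(457.5,183),'orange':(588,207),'red':(168.5,176.5)}.items(): print(k,plane('w',p,14,c).round(1))
print('blue tip',plane('w',(119,190),107,c).round(1))
im=cv2.imread('pics/w1.png')
cv2.imwrite('pics/w1c.png',np.hstack([cv2.resize(im[130:225,100:220],(390,310),interpolation=2),cv2.resize(im[155:245,265:360],(390,310),interpolation=2)]))
```

```text
orange cap [630.3  68.9  89. ] tri (array([630.53535652,  69.05615289,  90.13479785]), np.float64(0.41980215597243237))
green [640.5  67.1  14. ]
blue [668.  -83.1  14. ]
orange [ 652.5 -223.3   14. ]
red [653.7 222.5  14. ]
blue tip [651.6 217.6 107. ]
```

View pics/w1c.png

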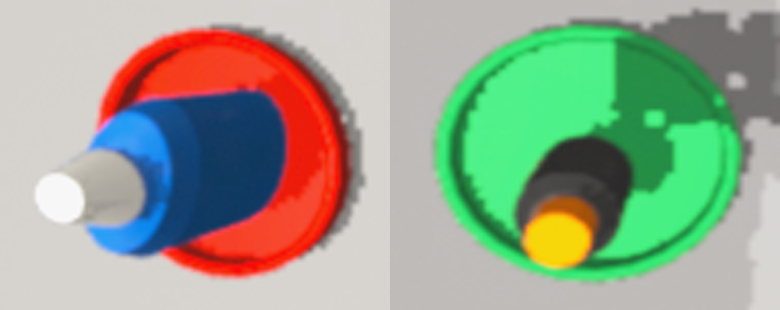

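Call:
apply_moves(increments=[1,10,-15,-0.8,-0.2,-1.9,100,1,10,-25,-0.7,-0.2,-1.8,100,0,0,-30,0,0,0,100,0,0,-20,0,0,0,100,0,0,0,0,0,0,100])

```text
clock: 2.12
eef_pos: [628.8, 36.1, 133.3]
tcp_rot: [[0.999, 0.048, 0.0], [0.048, -0.999, 0.022], [0.001, -0.022, -1.0]]
contact_force: [-0.5, 0.7, 0.3]
width: 1.002
```

Run:
```python
from h import *
s=robot.sense()
for k in('clock','q','dq','joint_efforts','eef_pos'):print(k,s[k].round(2) if hasattr(s[k],'round') else s[k])
```

```text
clock 2.1167
q [  2.68  26.33   3.71  67.32   1.24 179.95]
dq [-0.7  -1.61  0.77  2.28 -0.1  -0.01]
joint_efforts [  0.28 -71.44  34.87  -1.59   0.11  -0.  ]
eef_pos [628.76  36.12 133.35]
```

Call:
apply_moves(increments=[0,0,0,0,0,0,100])

```text
clock: 2.2
eef_pos: [627.6, 35.4, 133.2]
tcp_rot: [[0.999, 0.047, -0.002], [0.047, -0.999, 0.021], [-0.001, -0.021, -1.0]]
contact_force: [0.1, -0.4, 0.6]
width: 0.999
```

Call:
apply_moves(increments=[0,20,0,0,0,0,100])

```text
clock: 2.28
eef_pos: [627.5, 45.4, 133.8]
tcp_rot: [[0.998, 0.06, -0.003], [0.06, -0.998, 0.028], [-0.001, -0.028, -1.0]]
contact_force: [0.9, -0.3, 0.3]
width: 0.996
```

Call:
apply_moves(increments=[0,0,0,0,0,0,100])

```text
clock: 2.37
eef_pos: [627.9, 46.7, 135.2]
tcp_rot: [[0.998, 0.061, -0.002], [0.061, -0.998, 0.029], [0.0, -0.029, -1.0]]
contact_force: [-0.8, 0.5, 0.3]
width: 1.003
```

Call:
apply_moves(increments=[0,0,0,0,0,0,100])

```text
clock: 2.45
eef_pos: [628.4, 47.0, 136.6]
tcp_rot: [[0.998, 0.062, 0.0], [0.061, -0.998, 0.029], [0.002, -0.029, -1.0]]
contact_force: [0.7, -0.1, -0.5]
width: 1.002
```

Call:
apply_moves(increments=[0,4,0,-0.5,0,7,100,0,4,0,-0.5,0,7,100,0,4,0,-0.5,0,7,100,1,4,0,-0.5,0,7,100,0,4,0,0,0,7,100,0,4,0,0,0,7,100,0,2,0,0,0,0,100])

```text
clock: 3.03
eef_pos: [633.9, 75.2, 146.3]
tcp_rot: [[0.685, 0.728, 0.01], [0.728, -0.685, -0.006], [0.003, 0.011, -1.0]]
contact_force: [0.7, 0.0, -0.5]
width: 0.999
```

Call:
apply_moves(increments=[-2,-3,-10,0.3,0.6,0,100,-1,-3,-20,0,0,0,100,0,0,-20,0,0,0,100,0,0,-10,0,0,0,100,0,0,0,0,0,0,100])

```text
clock: 3.45
eef_pos: [632.4, 69.1, 86.7]
tcp_rot: [[0.697, 0.717, 0.005], [0.717, -0.697, 0.002], [0.004, 0.002, -1.0]]
contact_force: [-0.3, 0.4, -0.5]
width: 1.001
```

Call:
apply_moves(increments=[-1,0,-15,0,0,0,100,-1,0,-20,0,0,0,100,0,0,-15,0,0,0,100,0,0,-7,0,0,0,100,0,0,-2,0,0,0,100,0,0,0,0,0,0,100])

```text
clock: 3.95
eef_pos: [631.9, 67.9, 28.5]
tcp_rot: [[0.706, 0.708, 0.007], [0.708, -0.706, 0.002], [0.006, 0.003, -1.0]]
contact_force: [0.9, -0.2, -0.2]
width: 1.003
```

```bash
python3 w.py w2
```

```text
3.95 [631.9  67.9  28.5] 1.0026295165332986
```

View pics/w2.png

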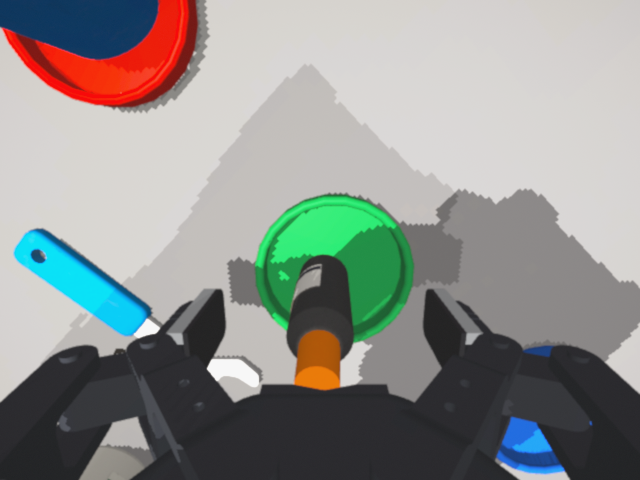

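The orange bottle is centred between the fingers, with its cap at (318,370) and the jaws at x≈215 and 435. I'll close on it now.

Call:
apply_moves(increments=[0,0,0,0,0,0,45,0,0,0,0,0,0,45,0,0,0,0,0,0,45,0,0,0,0,0,0,0,0,0,0,0,0,0,0,0,0,0,0,0,0,0])

```text
clock: 4.5
eef_pos: [634.6, 68.2, 33.2]
tcp_rot: [[0.706, 0.708, 0.013], [0.708, -0.706, 0.003], [0.011, 0.007, -1.0]]
contact_force: [-0.1, 0.8, -1.2]
width: 0.273
```

Call:
apply_moves(increments=[0,0,0,0,0,0,0,0,0,0,0,0,0,0])

```text
clock: 4.67
eef_pos: [634.7, 68.2, 33.4]
tcp_rot: [[0.706, 0.708, 0.014], [0.708, -0.707, 0.003], [0.012, 0.007, -1.0]]
contact_force: [-0.3, -0.8, -1.1]
width: 0.274
```

Call:
apply_moves(increments=[0,0,6,0,0,0,0,0,0,12,0,0,0,0,0,0,20,0,0,0,0,0,0,20,0,0,0,0,0,0,10,0,0,0,0,0,0,0,0,0,0,0])

```text
clock: 5.17
eef_pos: [632.9, 68.0, 103.8]
tcp_rot: [[0.706, 0.708, 0.01], [0.708, -0.707, 0.003], [0.009, 0.005, -1.0]]
contact_force: [-0.0, 0.5, -1.1]
width: 0.269
```

```bash
python3 w.py w3
```

```text
5.1667 [632.9  68.  103.8] 0.269453184505932
```

View pics/w3.png

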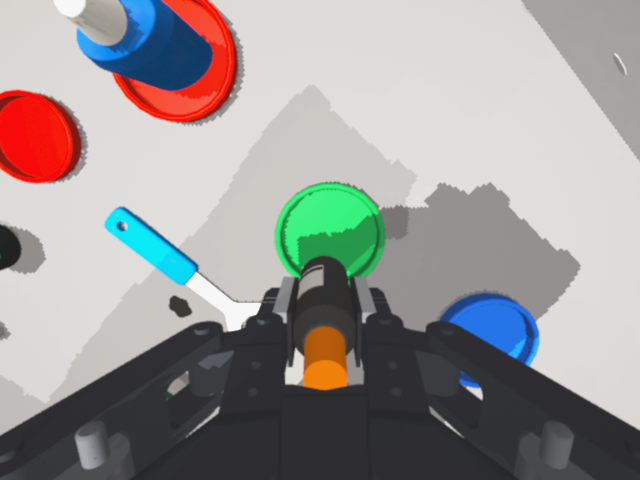

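The orange bottle is held upright and lifted, and the green cup below it at (330,232) is empty.

Call:
apply_moves(increments=[2,-15,0,0,0,0,0,2,-30,0,0,0,0,0,2,-36,0,0,0,0,0,2,-36,0,0,0,0,0,2,-36,0,0,0,0,0,2,-36,0,0,0,0,0,2,-36,0,0,0,0,0,2,-30,0,0,0,0,0,2,-15,0,0,0,0,0,0,0,0,0,0,0,0])

```text
clock: 6.05
eef_pos: [644.3, -217.3, 91.0]
tcp_rot: [[0.703, 0.711, -0.003], [0.711, -0.703, 0.004], [0.001, -0.005, -1.0]]
contact_force: [-0.4, 0.9, 0.1]
width: 0.277
```

Call:
apply_moves(increments=[5,-4,-5,0,0,0,0,3,-2,-15,0,0,0,0,0,0,-18,0,0,0,0,0,0,-8,0,0,0,0,0,0,0,0,0,0,0])

```text
clock: 6.47
eef_pos: [652.1, -222.1, 39.5]
tcp_rot: [[0.703, 0.711, -0.006], [0.711, -0.703, 0.006], [-0.0, -0.009, -1.0]]
contact_force: [-0.5, 0.4, -1.6]
width: 0.271
```

```bash
python3 w.py w4
python3 - <<'E'
from h import *
cv2.imwrite('pics/s4.png',robot.camera('side')[:,:,::-1])
E
```

```text
6.4667 [ 652.1 -222.1   39.5] 0.27147192327245107
```

View pics/w4.png

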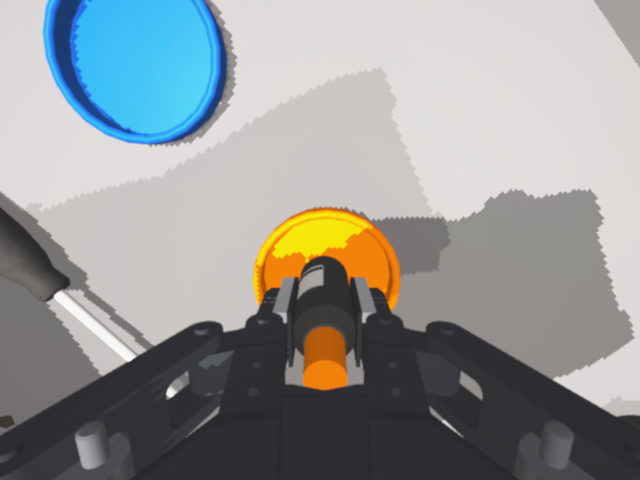

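View pics/s4.png

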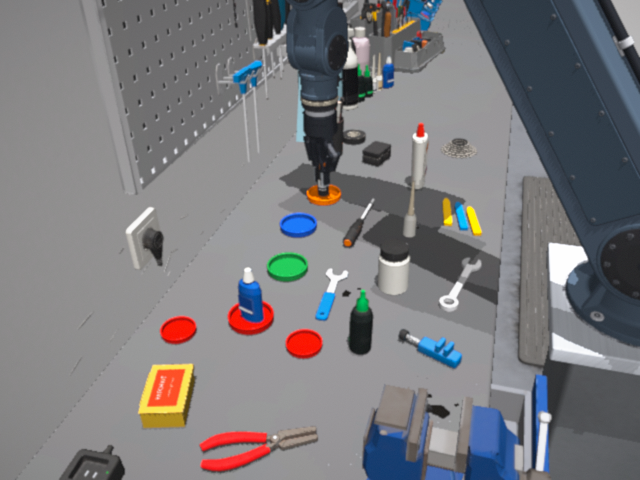

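The bottle is centred over the orange cup, and its base is near (325,265) in the wrist view. Lowering the last few millimetres.

Call:
apply_moves(increments=[0,0,-3,-0.3,-0.2,0,0,0,0,-3,0,0,0,0,0,0,0,0,0,0,0])

```text
clock: 6.82
eef_pos: [654.2, -221.3, 37.1]
tcp_rot: [[0.702, 0.712, 0.002], [0.712, -0.702, -0.001], [0.001, 0.002, -1.0]]
contact_force: [-0.4, 0.1, -0.5]
width: 0.27
```

Call:
apply_moves(increments=[-1,0,-3,0,0,0,0,-1,0,-3,0,0,0,0])

```text
clock: 6.98
eef_pos: [653.4, -221.3, 32.8]
tcp_rot: [[0.701, 0.713, 0.005], [0.713, -0.701, -0.002], [0.002, 0.005, -1.0]]
contact_force: [-3.9, 2.4, 27.9]
width: 0.276
```

Call:
apply_moves(increments=[0,0,0.5,0,0,0,0,0,0,0,0,0,0,40,0,0,0,0,0,0,60,0,0,0,0,0,0,90,0,0,0,0,0,0,100,0,0,2,0,0,0,100])

```text
clock: 7.48
eef_pos: [653.2, -221.5, 35.7]
tcp_rot: [[0.702, 0.712, 0.006], [0.713, -0.702, -0.003], [0.003, 0.006, -1.0]]
contact_force: [-0.0, 0.2, -0.6]
width: 0.945
```

```bash
python3 w.py w5
```

```text
7.4833 [ 653.2 -221.5   35.7] 0.944652435313173
```

View pics/w5.png

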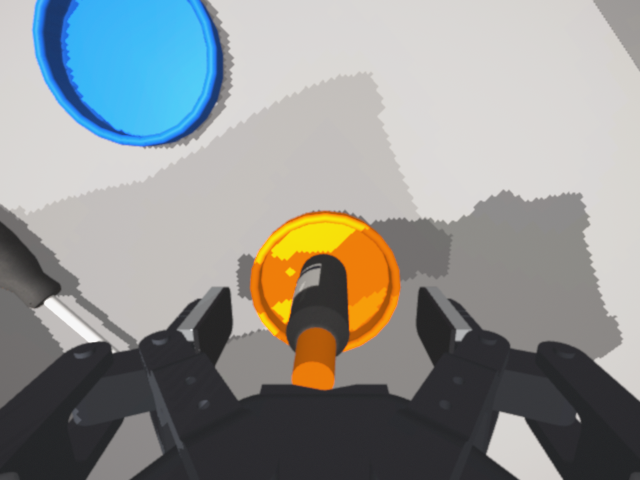

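The orange bottle stands in the orange cup, released. Raising the arm and heading for the green bottle.

Call:
apply_moves(increments=[0,0,10,0,0,0,100,0,0,25,0,0,0,100,0,0,40,0,0,0,100,0,0,40,0,0,0,100,-10,20,40,0,0,0,100,-15,34,10,0,0,2,100,-15,34,0,0,0,3,100,-15,34,0,0,0,3,100,-15,34,0,0,0,3,100,-15,34,0,0,0,3,100])

```text
clock: 8.37
eef_pos: [566.7, -34.0, 209.5]
tcp_rot: [[0.51, 0.86, 0.014], [0.86, -0.51, -0.002], [0.005, 0.013, -1.0]]
contact_force: [0.6, 1.0, 0.5]
width: 1.0
```

Call:
apply_moves(increments=[-15,34,0,0,0,2,100,-15,34,0,0,0,2,100,-15,34,0,0,0,2,100,-15,34,0,0,0,2,100,-15,34,0,0,0,2,100,-15,34,0,0,0,2,100,-15,34,0,0,0,2,100,-10,24,0,0,0,2,100,0,0,0,0,0,0,100])

```text
clock: 9.12
eef_pos: [441.5, 243.8, 219.8]
tcp_rot: [[0.232, 0.972, 0.025], [0.973, -0.233, 0.008], [0.014, 0.022, -1.0]]
contact_force: [-0.4, 0.2, 0.1]
width: 0.998
```

```bash
python3 w.py w6
python3 - <<'E'
from h import *
s=robot.sense();print(s['q'].round(1),s['tcp_rot'].round(3))
cv2.imwrite('pics/s6.png',robot.camera('side')[:,:,::-1])
E
```

```text
9.1167 [441.5 243.8 219.8] 0.9979667714988045
[ 28.9  10.7  -6.3  71.5  -0.3 132.5] [[ 0.234  0.972  0.025]
 [ 0.972 -0.234  0.008]
 [ 0.013  0.022 -1.   ]]
```

View pics/w6.png

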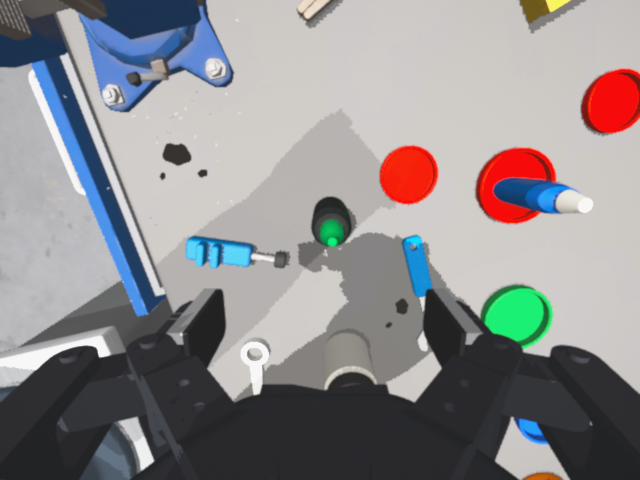

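Run:
```python
from h import *
import pickle
c=pickle.load(open('pics/w6.pkl','rb'))
print(plane('w',(333,241),121,c).round(1), tri(ray('w',(333,241),c),ray('top',(166.5,304))))
for k,p in {'red':(516,185),'green':(517,316)}.items(): print(k,plane('w',p,14,c).round(1))
print('blue tip',plane('w',(583,204.5),107,c).round(1), 'jar', plane('w',(350,385),91,c).round(1))
b=cv2.imread('pics/s6.png')
im=cv2.imread('pics/w6.png')
cv2.imwrite('pics/w6c.png',np.hstack([cv2.resize(im[140:235,470:600],(416,304),interpolation=2),cv2.resize(im[180:260,290:380],(342,304),interpolation=2)]))
```

```text
[450.9 241.3 121. ] (array([449.18332999, 240.64972734, 118.0002963 ]), np.float64(3.4132457855375566))
red [651.2 226.   14. ]
green [638.7  72.3  14. ]
blue tip [649.6 219.7 107. ] jar [434.2  90.   91. ]
```

View pics/w6c.png

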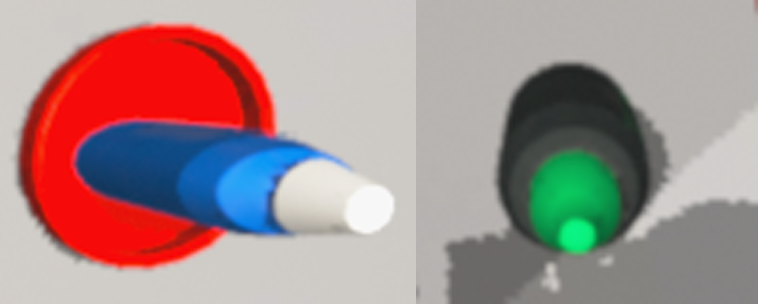

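Call:
apply_moves(increments=[4,-1,-15,-0.3,0.9,0,100,3,-1,-30,-0.1,0.6,0,100,1,0,-35,0,0.2,0,100,0,0,-25,0,0,0,100,0,0,-10,0,0,0,100,0,0,0,0,0,0,100])

```text
clock: 9.72
eef_pos: [455.5, 232.4, 99.2]
tcp_rot: [[0.246, 0.969, -0.004], [0.969, -0.246, -0.0], [-0.001, -0.004, -1.0]]
contact_force: [-0.2, -0.2, 0.2]
width: 0.998
```

Call:
apply_moves(increments=[-3,5,-3,0,0,0,100,-3,4,-10,0,0,0,100,0,0,-15,0,0,0,100,0,0,-10,0,0,0,100,0,0,-2,0,0,0,100])

```text
clock: 10.13
eef_pos: [452.6, 239.0, 58.5]
tcp_rot: [[0.255, 0.967, -0.003], [0.967, -0.255, -0.0], [-0.001, -0.003, -1.0]]
contact_force: [0.5, 0.0, -0.6]
width: 0.999
```

```bash
python3 w.py w7
```

```text
10.1333 [452.6 239.   58.5] 0.998928829926305
```

View pics/w7.png

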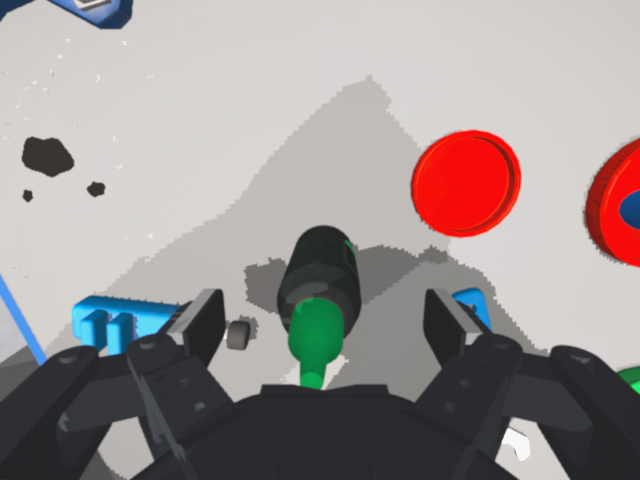

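The green bottle is between the jaws, with its nozzle at (316,345). I'll go slightly lower and close.

Call:
apply_moves(increments=[-2,1,-3,0,0,0,100,-1,1,-3,0,0,0,55,0,0,-1,0,0,0,55,0,0,-0.5,0,0,0,50,0,0,-0.5,0,0,0,0,0,0,-0.5,0,0,0,0,0,0,-0.5,0,0,0,0,0,0,0,0,0,0,0])

```text
clock: 10.85
eef_pos: [451.5, 242.1, 53.3]
tcp_rot: [[0.255, 0.967, 0.002], [0.967, -0.255, 0.003], [0.003, 0.001, -1.0]]
contact_force: [0.2, -0.6, -1.6]
width: 0.401
```

Call:
apply_moves(increments=[0,0,6,0,0,0,0,0,0,15,0,0,0,0,0,0,25,0,0,0,0,5,-5,20,0,0,0,0,15,-14,5,0,0,0,0,24,-22,0,0,0,0,0,24,-22,0,0,0,0,0,24,-22,0,0,0,0,0,24,-22,0,0,0,0,0,20,-18,0,0,0,0,0])

```text
clock: 11.68
eef_pos: [588.1, 115.0, 132.2]
tcp_rot: [[0.246, 0.969, 0.002], [0.969, -0.246, 0.003], [0.004, 0.001, -1.0]]
contact_force: [0.4, 0.5, -1.1]
width: 0.406
```

```bash
python3 w.py w8
```

```text
11.6833 [588.1 115.  132.2] 0.40635212119880715
```

View pics/w8.png

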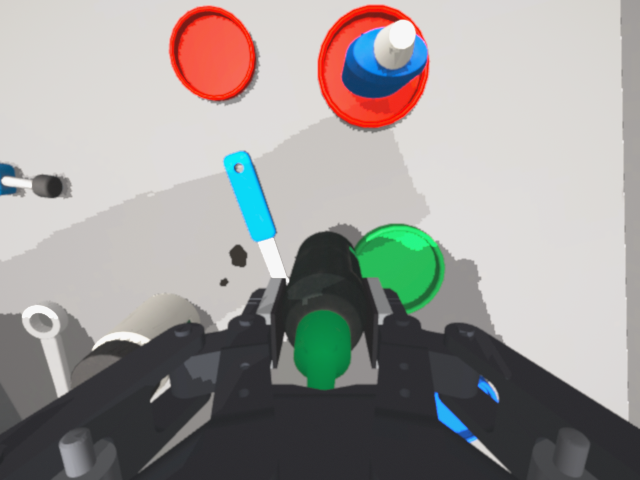

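The green bottle is held, and the empty green cup is ahead at (398,268).

Call:
apply_moves(increments=[16,-14,0,0,0,0,0,16,-14,0,0,0,0,0,10,-8,-10,0,0,0,0,5,-5,-15,0,0,0,0,0,0,-15,0,0,0,0,0,0,-10,0,0,0,0,0,0,0,0,0,0,0])

```text
clock: 12.32
eef_pos: [642.1, 66.9, 78.9]
tcp_rot: [[0.253, 0.967, 0.005], [0.967, -0.253, 0.002], [0.004, 0.004, -1.0]]
contact_force: [-0.3, -0.1, -0.7]
width: 0.405
```

Call:
apply_moves(increments=[-2,1,-8,0,0,0,0,-1,1,-8,0,0,0,0,0,0,-3,0,0,0,0,0,0,0,0,0,0,0])

```text
clock: 12.65
eef_pos: [637.5, 70.5, 58.2]
tcp_rot: [[0.252, 0.968, 0.004], [0.968, -0.252, 0.003], [0.003, 0.003, -1.0]]
contact_force: [-0.3, 0.4, -1.1]
width: 0.408
```

```bash
python3 w.py w9
```

```text
12.65 [637.5  70.5  58.2] 0.4079656134105694
```

View pics/w9.png

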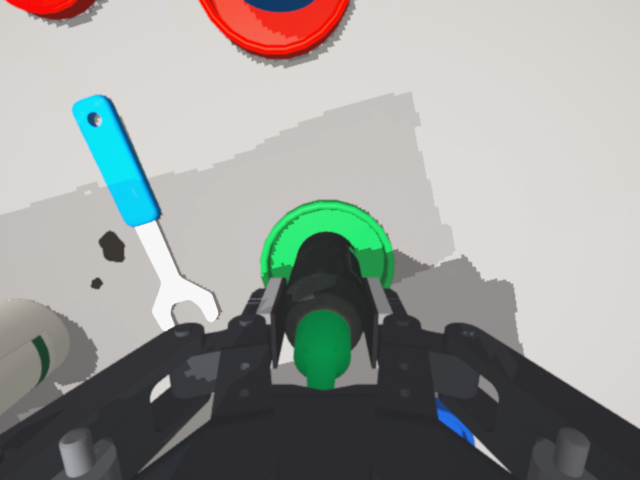

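Call:
apply_moves(increments=[0,0,-2.5,0,0,0,0])

```text
clock: 12.78
eef_pos: [638.1, 70.9, 56.9]
tcp_rot: [[0.251, 0.968, 0.005], [0.968, -0.251, 0.003], [0.004, 0.005, -1.0]]
contact_force: [-4.2, -2.9, 40.4]
width: 0.406
```

Call:
apply_moves(increments=[0,0,-2,0,0,0,0])

```text
clock: 12.87
eef_pos: [638.4, 71.1, 57.0]
tcp_rot: [[0.251, 0.968, 0.007], [0.968, -0.251, 0.003], [0.005, 0.006, -1.0]]
contact_force: [-9.5, -1.3, 25.8]
width: 0.404
```

Call:
apply_moves(increments=[0,0,0.5,0,0,0,50,0,0,0,0,0,0,60,0,0,0,0,0,0,80,0,0,0,0,0,0,100,0,0,2,0,0,0,100,0,0,4,0,0,0,100])

```text
clock: 13.37
eef_pos: [639.9, 71.6, 66.1]
tcp_rot: [[0.25, 0.968, 0.012], [0.968, -0.25, 0.004], [0.006, 0.01, -1.0]]
contact_force: [-0.3, -0.2, -0.9]
width: 1.0
```

```bash
python3 w.py w10
```

```text
13.3667 [639.9  71.6  66.1] 0.9999027159866372
```

View pics/w10.png

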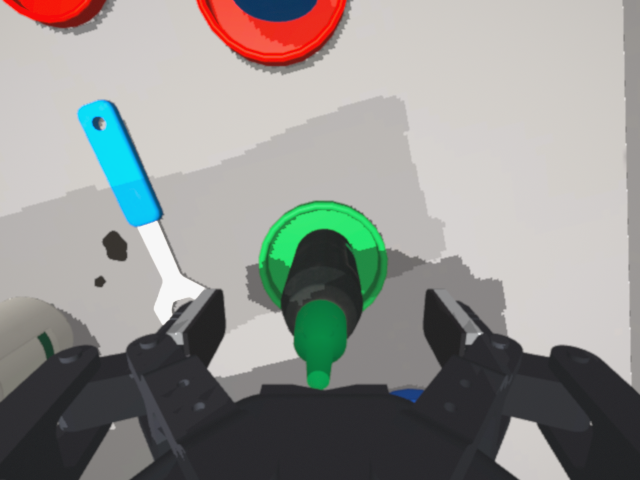

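Call:
apply_moves(increments=[0,0,15,-0.2,0.7,0,100,0,0,35,0,0,0,100,0,0,40,0,0,0,100,0,5,35,0,0,6,100,1,16,20,0,0,7,100,1,20,0,0,0,7,100,1,20,0,0,0,7,100,1,20,0,0,0,7,100,1,20,0,0,0,7,100,1,20,0,0,0,7,100])

```text
clock: 14.25
eef_pos: [644.8, 192.5, 222.6]
tcp_rot: [[-0.566, 0.824, 0.006], [0.824, 0.566, -0.004], [-0.007, 0.003, -1.0]]
contact_force: [0.2, -0.1, -0.0]
width: 0.997
```

Call:
apply_moves(increments=[1,16,0,0,0,7,100,1,8,0,0,0,7,100,0,0,0,0,0,7,100,0,0,0,0,0,7,100,0,0,0,0,0,6,100,0,0,0,0,0,0,100])

```text
clock: 14.75
eef_pos: [646.6, 223.8, 222.9]
tcp_rot: [[-0.939, 0.344, 0.007], [0.344, 0.939, 0.002], [-0.006, 0.004, -1.0]]
contact_force: [-0.3, -1.0, 0.5]
width: 1.004
```

```bash
python3 w.py w11
python3 - <<'E'
from h import *
s=robot.sense();print(s['q'].round(1),s['tcp_rot'].round(3))
E
```

```text
14.75 [646.6 223.8 222.9] 1.0035043174421425
[19.1 29.8 22.8 82.6 -0.  39.5] [[-0.937  0.349  0.007]
 [ 0.349  0.937  0.002]
 [-0.006  0.004 -1.   ]]
```

View pics/w11.png

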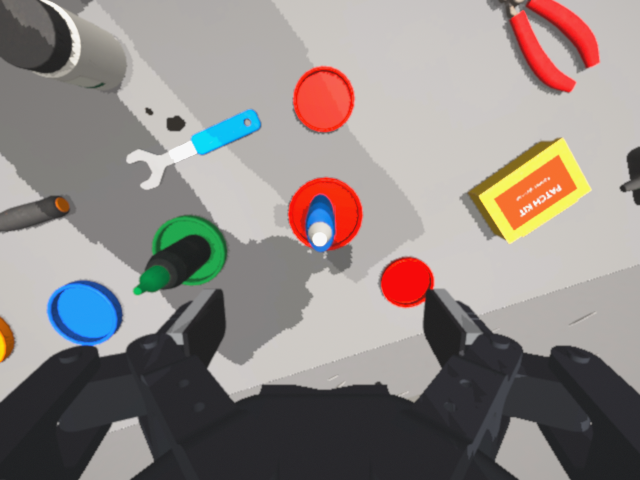

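Run:
```python
from h import *
import pickle
im=cv2.imread('pics/w11.png');c=pickle.load(open('pics/w11.pkl','rb'))
cv2.imwrite('pics/w11c.png',cv2.resize(im[165:265,270:380],(660,600),interpolation=2))
print(plane('w',(319.5,240),107,c).round(1),plane('w',(325,213),14,c).round(1),plane('w',(189,248),14,c).round(1),plane('w',(85,311),14,c).round(1))
h=cv2.cvtColor(im,cv2.COLOR_BGR2HSV);m=cv2.inRange(h,(100,100,20),(130,255,255));m[:165]=0;m[265:]=0;m[:,:280]=0;m[:,370:]=0
p=np.argwhere(m)[:,::-1];print(len(p),cv2.minAreaRect(p.astype(np.float32)))
for i in range(195,255,5):
    r=np.nonzero(m[i])[0]; print(i,r.min() if len(r) else 0,r.max() if len(r) else 0)
```

```text
[652.3 218.6 107. ] [650.6 224.7  14. ] [635.9  70.1  14. ] [663.7 -77.7  14. ]
817 ((320.0, 223.0), (56.0, 28.0), 90.0)
195 318 322
200 313 328
205 311 330
210 309 331
215 307 333
220 306 333
225 306 334
230 306 334
235 307 333
240 308 332
245 312 330
250 316 325
```

View pics/w11c.png

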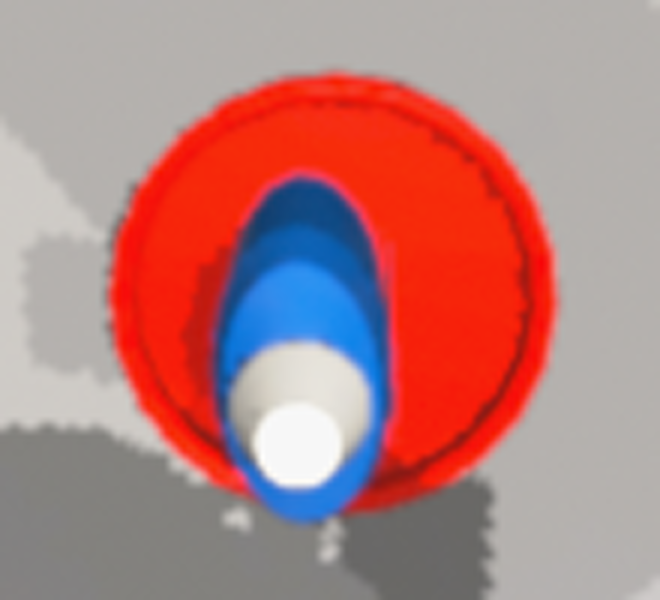

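The blue bottle's long axis lines up with the image vertical, so the jaws will close across its 29 mm side. Descending.

Call:
apply_moves(increments=[2,-2,-15,0,0.3,0,100,2,-2,-30,0,0,0,100,1,-1,-35,0,0,0,100,0,0,-25,0,0,0,100,0,0,-8,0,0,0,100,0,0,0,0,0,0,100])

```text
clock: 15.3
eef_pos: [652.7, 218.1, 109.2]
tcp_rot: [[-0.928, 0.373, 0.008], [0.373, 0.928, 0.004], [-0.006, 0.006, -1.0]]
contact_force: [-0.1, 0.0, -0.1]
width: 1.0
```

Call:
apply_moves(increments=[-1,0,-12,-0.2,0.4,1,100,0,0,-20,0,0,0.5,100,0,0,-18,0,0,0,100,0,0,-10,0,0,0,100,0,0,-2,0,0,0,100])

```text
clock: 15.72
eef_pos: [655.2, 219.1, 50.5]
tcp_rot: [[-0.936, 0.351, 0.008], [0.351, 0.936, 0.002], [-0.007, 0.005, -1.0]]
contact_force: [-0.6, -0.1, -0.6]
width: 0.997
```

```bash
python3 w.py w12
```

```text
15.7167 [655.2 219.1  50.5] 0.9970849162224188
```

View pics/w12.png

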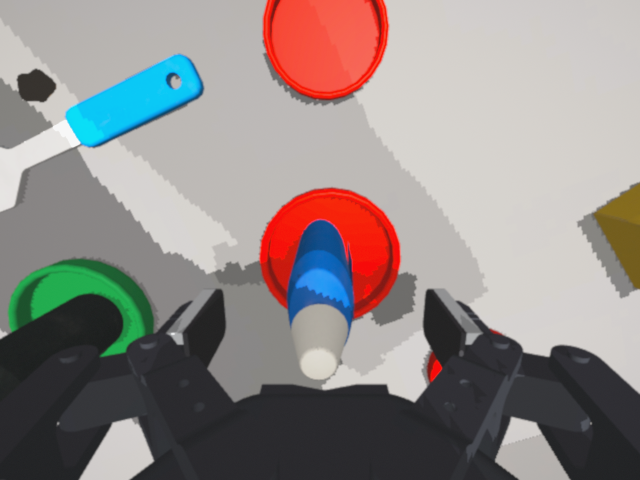

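Call:
apply_moves(increments=[-2,0,-5,0,0.2,0,100,-2,0,-4,0,0,0,50,0,0,-2,0,0,0,50,0,0,-1,0,0,0,40,0,0,-0.8,0,0,0,0,0,0,-0.8,0,0,0,0,0,0,-0.5,0,0,0,0,0,0,0,0,0,0,0])

```text
clock: 16.43
eef_pos: [653.5, 219.8, 41.4]
tcp_rot: [[-0.936, 0.351, 0.011], [0.351, 0.936, 0.004], [-0.009, 0.008, -1.0]]
contact_force: [-1.1, -0.3, -1.5]
width: 0.314
```

Call:
apply_moves(increments=[0,0,8,0,0,0,0,0,0,20,0,0,0,0,0,0,30,0,0,0,0,0,0,35,0,0,0,0,0,0,35,0,0,0,0,0,0,15,0,0,0,0,0,0,5,0,0,0,0])

```text
clock: 17.02
eef_pos: [649.6, 218.8, 194.2]
tcp_rot: [[-0.936, 0.351, 0.004], [0.351, 0.936, 0.002], [-0.003, 0.004, -1.0]]
contact_force: [-0.4, 0.3, -0.7]
width: 0.311
```

```bash
python3 w.py w13
```

```text
17.0167 [649.6 218.8 194.2] 0.3108708279192814
```

View pics/w13.png

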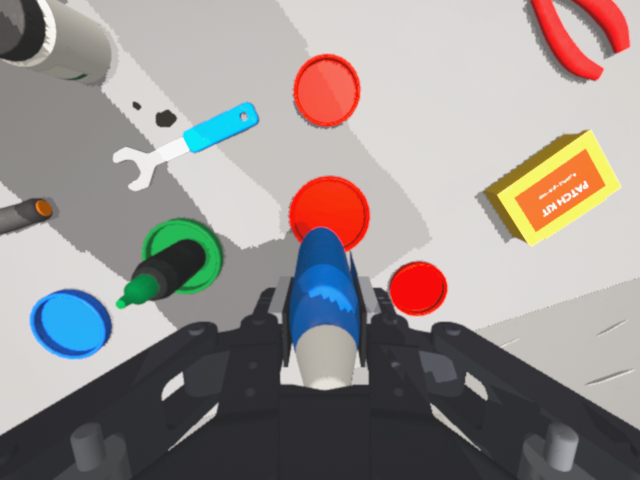

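The blue bottle is held and the red cup is now empty at (330,214). Its base clears the green nozzle by about 30 mm.

Call:
apply_moves(increments=[1,-15,2,0,0,0,0,2,-30,0,0,0,0,0,2,-36,0,0,0,0,0,2,-36,0,0,0,0,0,2,-36,0,0,0,0,0,2,-36,0,0,0,0,0,2,-36,0,0,0,0,0,2,-30,0,0,0,0,0,2,-20,0,0,0,0,0,0,-5,0,0,0,0,0])

```text
clock: 17.9
eef_pos: [659.1, -76.0, 182.3]
tcp_rot: [[-0.938, 0.346, -0.013], [0.346, 0.938, 0.002], [0.013, -0.003, -1.0]]
contact_force: [-0.2, 0.5, -1.3]
width: 0.316
```

Call:
apply_moves(increments=[4,-2,-15,-0.1,-0.5,0,0,3,-2,-30,0,-0.2,0,0,2,0,-35,0,0,0,0,0,0,-25,0,0,0,0,0,0,-10,0,0,0,0,0,0,0,0,0,0,0])

```text
clock: 18.4
eef_pos: [662.8, -84.6, 56.3]
tcp_rot: [[-0.936, 0.352, -0.007], [0.352, 0.936, 0.001], [0.007, -0.002, -1.0]]
contact_force: [0.8, -0.2, -0.9]
width: 0.31
```

```bash
python3 w.py w14
```

```text
18.4 [662.8 -84.6  56.3] 0.3101306194949069
```

View pics/w14.png

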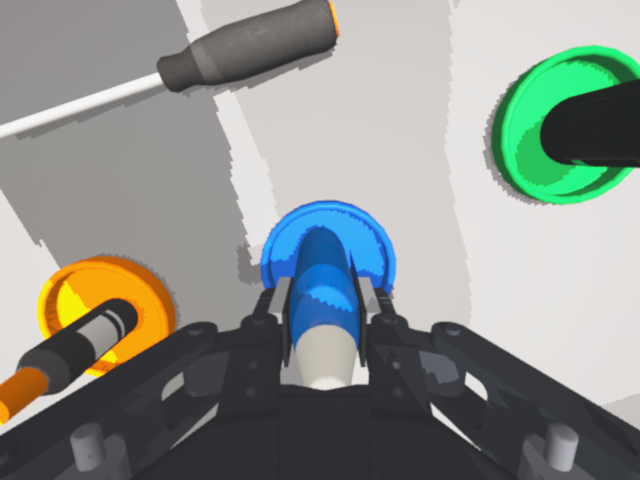

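Call:
apply_moves(increments=[3,2,-5,0,-0.3,0,0,2,2,-4,0,0,0,0,0,0,-2,0,0,0,0])

```text
clock: 18.7
eef_pos: [669.0, -79.9, 46.8]
tcp_rot: [[-0.936, 0.352, 0.0], [0.352, 0.936, 0.001], [0.0, 0.001, -1.0]]
contact_force: [-0.5, -0.0, -0.2]
width: 0.309
```

Call:
apply_moves(increments=[0,0,-1.5,0,0,0,0])

```text
clock: 18.78
eef_pos: [669.5, -79.7, 45.8]
tcp_rot: [[-0.936, 0.351, 0.001], [0.351, 0.936, 0.001], [-0.001, 0.001, -1.0]]
contact_force: [-0.5, -1.1, -1.3]
width: 0.305
```

Call:
apply_moves(increments=[-0.5,0,-2,0,0.1,0,0])

```text
clock: 18.87
eef_pos: [669.6, -79.5, 44.4]
tcp_rot: [[-0.936, 0.351, 0.001], [0.351, 0.936, 0.001], [-0.001, 0.001, -1.0]]
contact_force: [-0.2, 0.1, -1.3]
width: 0.308
```

Call:
apply_moves(increments=[-0.5,0,-1.5,0,0,0,0])

```text
clock: 18.95
eef_pos: [669.4, -79.4, 43.2]
tcp_rot: [[-0.937, 0.351, 0.002], [0.351, 0.937, 0.001], [-0.001, 0.001, -1.0]]
contact_force: [1.0, -1.3, -1.5]
width: 0.311
```

Call:
apply_moves(increments=[0,0,-1.5,0,0,0,0])

```text
clock: 19.03
eef_pos: [669.7, -79.4, 42.1]
tcp_rot: [[-0.937, 0.351, 0.002], [0.351, 0.937, 0.0], [-0.002, 0.001, -1.0]]
contact_force: [-0.6, -0.3, -0.9]
width: 0.312
```

Call:
apply_moves(increments=[-0.5,0,-1.5,0,0,0,0])

```text
clock: 19.12
eef_pos: [669.5, -79.5, 41.1]
tcp_rot: [[-0.937, 0.351, 0.003], [0.351, 0.937, 0.0], [-0.003, 0.002, -1.0]]
contact_force: [-2.1, -0.4, 14.1]
width: 0.311
```

Call:
apply_moves(increments=[0,0,-1.5,0,0,0,0])

```text
clock: 19.2
eef_pos: [669.9, -79.6, 41.1]
tcp_rot: [[-0.936, 0.351, 0.005], [0.351, 0.937, 0.0], [-0.005, 0.002, -1.0]]
contact_force: [-7.1, 0.9, 20.2]
width: 0.314
```

In contact with the cup floor, so I'm releasing.

Call:
apply_moves(increments=[0,0,0.5,0,0,0,45,0,0,0,0,0,0,60,0,0,0,0,0,0,80,0,0,0,0,0,0,100,0,0,2,0,0.3,0,100,0,0,4,0,0,0,100])

```text
clock: 19.7
eef_pos: [670.0, -79.9, 48.7]
tcp_rot: [[-0.936, 0.351, 0.001], [0.351, 0.936, -0.0], [-0.001, 0.0, -1.0]]
contact_force: [0.3, 0.0, 0.6]
width: 1.004
```

```bash
python3 w.py w15
```

```text
19.7 [670.  -79.9  48.7] 1.00371443139252
```

View pics/w15.png

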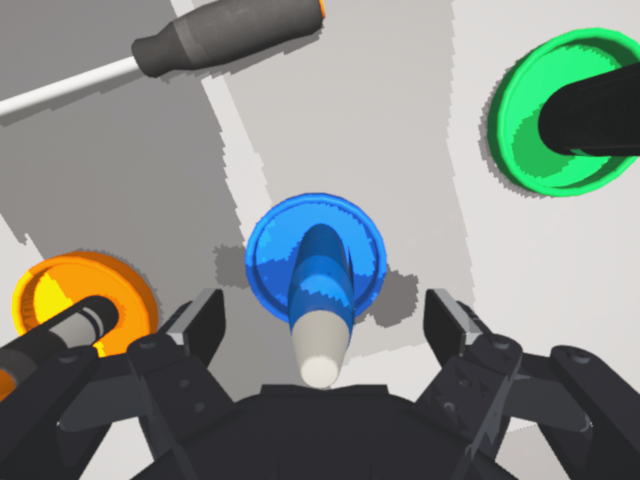

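The blue bottle stands in the blue cup. Heading to the red-capped bottle.

Call:
apply_moves(increments=[0,0,15,0,0,0,100,0,0,35,0,0,0,100,0,0,40,0,0,0,100,0,0,40,0,0,0,100,-5,-5,40,0,0,-5,100,-18,-21,25,0,0,-6,100,-22,-25,10,0,0,-6,100,-22,-25,0,0,0,-6,100,-22,-25,0,0,0,-6,100,-22,-25,0,0,0,-6,100])

```text
clock: 20.58
eef_pos: [556.5, -204.3, 264.4]
tcp_rot: [[-0.554, 0.832, 0.006], [0.832, 0.554, 0.003], [-0.001, 0.007, -1.0]]
contact_force: [0.5, -0.4, -0.2]
width: 0.997
```

Call:
apply_moves(increments=[-22,-25,0,0,0,-6,100,-22,-25,0,0,0,-6,100,-20,-24,0,0,0,-6,100,-15,-20,0,0,0,-6,100,-8,-10,0,0,0,-2,100,0,0,0,0,0,0,100])

```text
clock: 21.08
eef_pos: [460.5, -316.6, 267.8]
tcp_rot: [[-0.098, 0.995, 0.009], [0.995, 0.098, -0.005], [-0.006, 0.009, -1.0]]
contact_force: [0.3, 0.5, -0.2]
width: 1.001
```

```bash
python3 w.py w16
python3 - <<'E'
from h import *
s=robot.sense();print(s['q'].round(1),s['tcp_rot'].round(3))
E
```

```text
21.0833 [ 460.5 -316.6  267.8] 1.001003498849095
[-34.5  16.1   7.9  81.2   0.1  49.8] [[-0.101  0.995  0.01 ]
 [ 0.995  0.101 -0.004]
 [-0.005  0.009 -1.   ]]
```

View pics/w16.png

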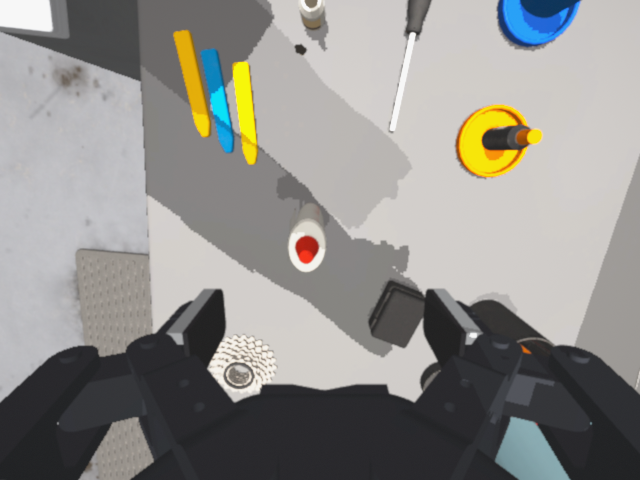

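Run:
```python
from h import *
import pickle
im=cv2.imread('pics/w16.png');c=pickle.load(open('pics/w16.pkl','rb'))
cv2.imwrite('pics/w16c.png',cv2.resize(im[190:290,260:360],(600,600),interpolation=2))
h=cv2.cvtColor(im,cv2.COLOR_BGR2HSV)
m=cv2.inRange(h,(0,0,215),(180,60,255))|cv2.inRange(h,(0,150,60),(8,255,255));m[:190]=0;m[290:]=0;m[:,:260]=0;m[:,345:]=0
cs,_=cv2.findContours(m,0,1)
for k in cs:
    if len(k)>5 and cv2.contourArea(k)>200: print(cv2.contourArea(k),cv2.fitEllipse(cv2.convexHull(k)))
print('tip',plane('w',(306,257),160,c).round(1),'tri',tri(ray('w',(306,257),c),ray('top',(493.7,311.2))))
print('shoulder',plane('w',(307,245.5),128,c).round(1))
```

```text
1316.0 ((306.1808166503906, 246.6054229736328), (35.76216506958008, 49.051570892333984), 0.909266471862793)
tip [ 449.8 -336.   160. ] tri (array([ 450.34204209, -342.01375857,  139.93286082]), np.float64(2.3300482231929727))
shoulder [ 449.3 -336.2  128. ]
```

View pics/w16c.png

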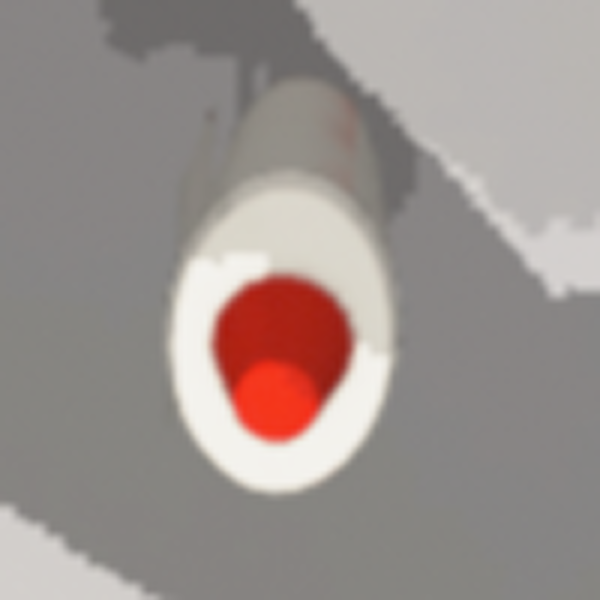

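Run:
```python
from h import *
b=cv2.imread('pics/side0.png');cv2.imwrite('pics/s0c.png',cv2.resize(b[115:200,380:450],(490,595),interpolation=2))
for z in (0,90,110,120,130,160): print(z,proj('side',(449.5,-336,z)).round(1))
```

```text
0 [415.8 185.6]
90 [418.1 151.5]
110 [418.6 143.6]
120 [418.9 139.6]
130 [419.2 135.6]
160 [420.  123.4]
```

View pics/s0c.png

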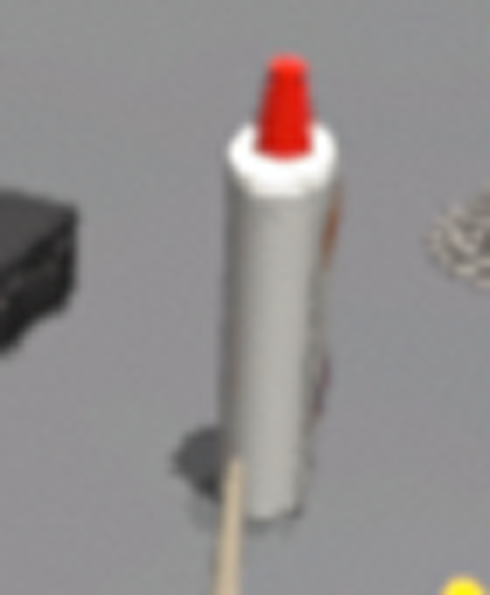

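The side view shows the shoulder narrowing only above about 120 mm, so TCP z≈92 puts the pads on the body. Descending over the bottle.

Call:
apply_moves(increments=[-5,-8,-10,0.2,0.5,0,100,-4,-7,-25,0,0,0,100,-2,-4,-30,0,0,0,100,0,0,-15,0,0,0,100,0,0,-5,0,0,0,100,0,0,0,0,0,0,100])

```text
clock: 21.63
eef_pos: [452.0, -334.0, 177.9]
tcp_rot: [[-0.113, 0.994, 0.001], [0.994, 0.113, -0.001], [-0.001, 0.001, -1.0]]
contact_force: [-0.2, -0.5, 1.0]
width: 0.999
```

```bash
python3 w.py w17
```

```text
21.6333 [ 452.  -334.   177.9] 0.998858651831202
```

View pics/w17.png

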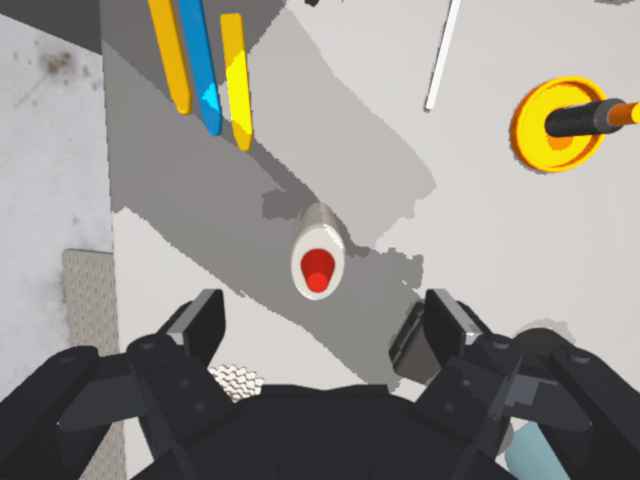

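Call:
apply_moves(increments=[-1,-1,-10,0,0,0,100,-1,-1,-20,0,0,0,100,0,0,-25,0,0,0,100,0,0,-15,0,0,0,100,0,0,-5,0,0,0,100,0,0,0,0,0,0,100])

```text
clock: 22.18
eef_pos: [454.5, -337.0, 104.4]
tcp_rot: [[-0.119, 0.993, 0.01], [0.993, 0.119, -0.007], [-0.008, 0.009, -1.0]]
contact_force: [-0.9, 0.6, 0.6]
width: 1.0
```

```bash
python3 w.py w18
```

```text
22.1833 [ 454.5 -337.   104.4] 1.0002216007009685
```

View pics/w18.png

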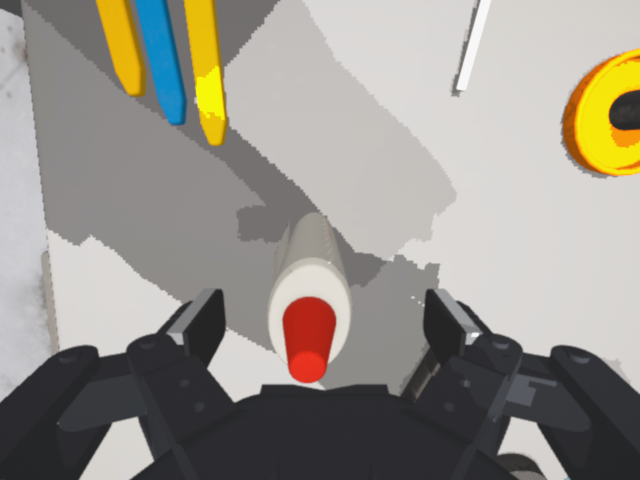

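Call:
apply_moves(increments=[-3,0,-4,0.3,0.6,-1,100,-2,1,-5,0.1,0,0,100,-1,0,-3,0,0,0,100,0,0,-1,0,0,0,100])

```text
clock: 22.57
eef_pos: [450.3, -337.4, 94.6]
tcp_rot: [[-0.1, 0.995, 0.003], [0.995, 0.1, -0.003], [-0.003, 0.003, -1.0]]
contact_force: [0.3, 0.2, 0.4]
width: 1.001
```

Call:
apply_moves(increments=[0,0,-2,0,0.1,0,60,0,0,-1.5,0,0,0,60,0,0,-1,0,0,0,55,0,0,-0.8,0,0,0,30,0,0,-0.8,0,0,0,0,0,0,-0.8,0,0,0,0,0,0,-0.3,0,0,0,0,0,0,0,0,0,0,0])

```text
clock: 23.23
eef_pos: [449.7, -338.2, 89.7]
tcp_rot: [[-0.1, 0.995, 0.002], [0.995, 0.1, -0.006], [-0.006, 0.001, -1.0]]
contact_force: [-0.4, 0.7, -2.6]
width: 0.393
```

Call:
apply_moves(increments=[0,0,8,0,0,0,0,0,0,20,0,0,0,0,0,0,30,0,0,0,0,0,0,35,0,0,0,0,0,0,35,0,0,0,0,0,0,20,0,0,0,0,0,0,5,0,0,0,0,0,0,0,0,0,0,0])

```text
clock: 23.9
eef_pos: [446.1, -335.5, 247.9]
tcp_rot: [[-0.1, 0.995, -0.005], [0.995, 0.1, -0.001], [-0.001, -0.005, -1.0]]
contact_force: [0.1, -0.3, -3.3]
width: 0.393
```

```bash
python3 w.py w19
```

```text
23.9 [ 446.1 -335.5  247.9] 0.3931300427379917
```

View pics/w19.png

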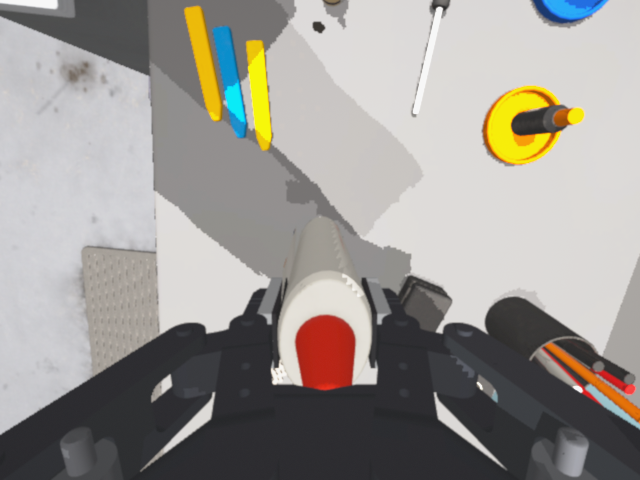

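The red-capped bottle is held upright with its base about 158 mm up. Crossing to the red cup in two calls.

Call:
apply_moves(increments=[4,12,2,0,0,0,0,9,24,2,0,0,0,0,10,28,0,0,0,0,0,10,28,0,0,0,0,0,10,28,0,0,0,0,0,10,28,0,0,0,0,0,10,28,0,0,0,0,0,10,28,0,0,0,0,0,10,28,0,0,0,0,0,10,28,0,0,0,0,0])

```text
clock: 24.78
eef_pos: [532.7, -62.3, 232.6]
tcp_rot: [[-0.09, 0.995, -0.032], [0.996, 0.091, 0.008], [0.011, -0.031, -0.999]]
contact_force: [0.6, -0.1, -3.4]
width: 0.393
```

Call:
apply_moves(increments=[12,26,5,-0.2,-0.4,0,0,12,28,4,-0.2,-0.4,0,0,12,28,3,0,-0.4,0,0,12,28,2,0,-0.4,0,0,12,28,2,0,-0.4,0,0,12,28,2,0,-0.2,0,0,12,28,1,0,-0.2,0,0,12,28,1,0,-0.2,0,0,12,28,0,0,0,0,0,8,20,0,0,0,0,0])

```text
clock: 25.62
eef_pos: [641.6, 229.7, 231.7]
tcp_rot: [[-0.094, 0.995, -0.017], [0.996, 0.094, -0.002], [-0.0, -0.017, -1.0]]
contact_force: [-0.1, -0.4, -4.2]
width: 0.397
```

Call:
apply_moves(increments=[3,-3,-10,0.1,-0.5,0,0,3,-3,-25,0,-0.4,0,0,3,0,-30,0,-0.3,0,0,2,0,-25,0,-0.2,0,0,0,0,-12,0,0,0,0,0,0,-4,0,0,0,0,0,0,0,0,0,0,0])

```text
clock: 26.2
eef_pos: [644.6, 233.4, 104.0]
tcp_rot: [[-0.104, 0.995, -0.012], [0.995, 0.104, -0.005], [-0.004, -0.013, -1.0]]
contact_force: [0.1, -0.6, -4.4]
width: 0.394
```

```bash
python3 w.py w20
python3 - <<'E'
from h import *
cv2.imwrite('pics/s20.png',robot.camera('side')[:,:,::-1])
E
```

```text
26.2 [644.6 233.4 104. ] 0.3944861361544294
```

View pics/w20.png

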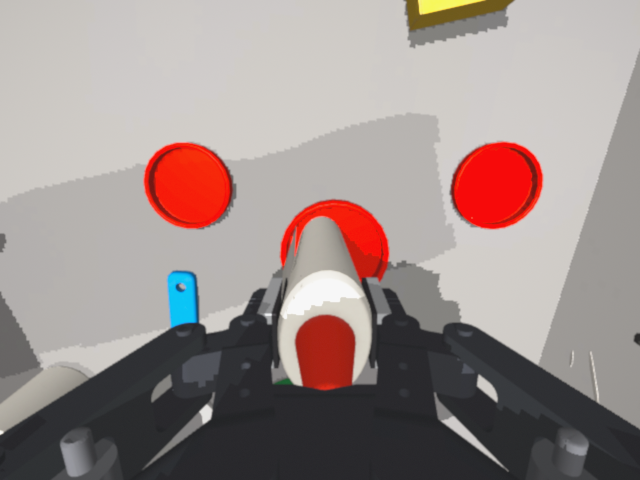

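View pics/s20.png

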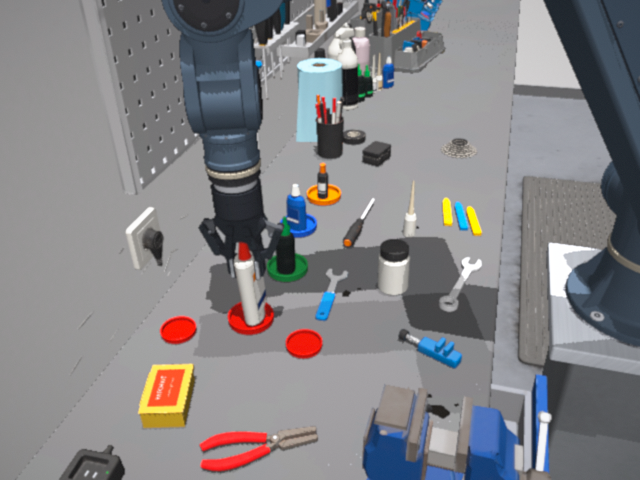

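The bottle is about 10 mm off the cup centre, towards -x and +y. I'll lift slightly, shift and level.

Call:
apply_moves(increments=[0,0,6,0,-0.2,0,0,2,-3,3,0.1,-0.3,0,0,3,-4,0,0.1,-0.3,0,0,2,-3,0,0,-0.1,0,0,0,0,0,0,0,0,0])

```text
clock: 26.72
eef_pos: [656.0, 223.6, 121.4]
tcp_rot: [[-0.104, 0.994, 0.016], [0.995, 0.104, 0.002], [0.001, 0.016, -1.0]]
contact_force: [-0.1, -0.1, -3.1]
width: 0.398
```

Call:
apply_moves(increments=[-2,0,-6,0,0.4,0,0,-2,0,-7,0,0.2,0,0,0,0,-6,0,0,0,0,0,0,-3,0,0,0,0])

```text
clock: 27.05
eef_pos: [652.6, 222.9, 99.4]
tcp_rot: [[-0.102, 0.995, 0.007], [0.995, 0.102, 0.004], [0.003, 0.008, -1.0]]
contact_force: [0.0, 0.1, -3.4]
width: 0.394
```

Call:
apply_moves(increments=[0,0,-2,-0.1,0.3,0,0])

```text
clock: 27.13
eef_pos: [652.0, 222.8, 96.4]
tcp_rot: [[-0.102, 0.995, 0.001], [0.995, 0.102, 0.001], [0.001, 0.001, -1.0]]
contact_force: [-0.1, 0.6, -3.1]
width: 0.392
```

Call:
apply_moves(increments=[0,0,-1.5,0,0.1,0,0])

```text
clock: 27.22
eef_pos: [651.6, 222.8, 93.9]
tcp_rot: [[-0.103, 0.995, -0.003], [0.995, 0.103, 0.001], [0.001, -0.002, -1.0]]
contact_force: [-0.5, 0.4, -2.6]
width: 0.391
```

Call:
apply_moves(increments=[0,0,-1.5,0,0,0,0])

```text
clock: 27.3
eef_pos: [651.8, 223.0, 93.5]
tcp_rot: [[-0.103, 0.995, -0.002], [0.995, 0.103, 0.001], [0.002, -0.002, -1.0]]
contact_force: [-6.8, -0.8, 24.7]
width: 0.396
```

Call:
apply_moves(increments=[0,0,-1,0,0,0,0])

```text
clock: 27.38
eef_pos: [651.7, 223.1, 93.6]
tcp_rot: [[-0.103, 0.995, -0.001], [0.995, 0.103, 0.001], [0.002, -0.001, -1.0]]
contact_force: [-4.7, -1.2, 7.1]
width: 0.394
```

It is on the floor of the cup and level, so I'm releasing.

Call:
apply_moves(increments=[0,0,0.3,0,0,0,50,0,0,0,0,0,0,60,0,0,0,0,0,0,75,0,0,0,0,0,0,100,0,0,1,0,0,0,100,0,0,3,0,0,0,100])

```text
clock: 27.88
eef_pos: [652.8, 223.8, 98.9]
tcp_rot: [[-0.103, 0.995, 0.001], [0.995, 0.103, 0.002], [0.002, 0.001, -1.0]]
contact_force: [-0.6, 0.2, -0.6]
width: 1.0
```

```bash
python3 w.py w21
```

```text
27.8833 [652.8 223.8  98.9] 1.0002676963932666
```

View pics/w21.png

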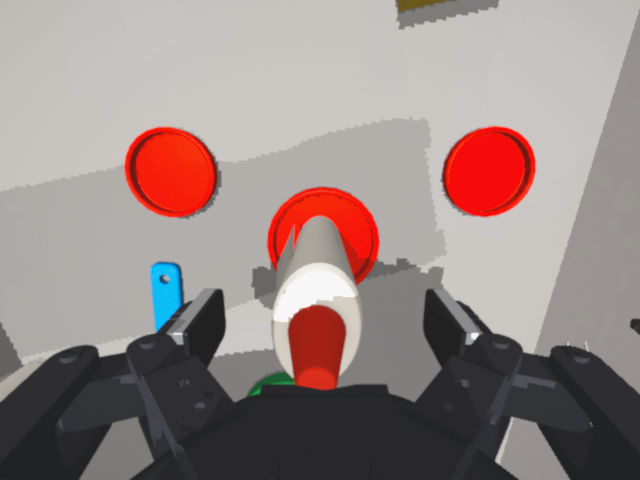

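Released. I'll go straight up, then back away towards the base to clear the views.

Call:
apply_moves(increments=[0,0,8,0,0,0,100,0,0,18,0,0,0,100,0,0,28,0,0,0,100,0,0,30,0,0,0,100,0,0,30,0,0,0,100,0,0,25,0,0,0,100,-10,0,20,0,0,0,100,-25,0,0,0,0,0,100,-35,0,0,0,0,0,100,-35,0,0,0,0,0,100])

```text
clock: 28.77
eef_pos: [548.6, 222.8, 269.1]
tcp_rot: [[-0.1, 0.995, 0.005], [0.995, 0.1, 0.003], [0.003, 0.005, -1.0]]
contact_force: [-0.2, 0.0, 1.5]
width: 0.999
```

Call:
apply_moves(increments=[-35,0,0,0,0,0,100,-35,0,0,0,0,0,100,-35,0,0,0,0,0,100,-35,0,0,0,0,0,100,-20,0,0,0,0,0,100,0,0,0,0,0,0,100])

```text
clock: 29.27
eef_pos: [375.7, 220.6, 274.0]
tcp_rot: [[-0.101, 0.995, 0.009], [0.995, 0.101, 0.007], [0.006, 0.01, -1.0]]
contact_force: [0.9, -0.2, 0.7]
width: 1.0
```

Run:
```python
from h import *
print(robot.sense()['eef_pos'],robot.sense()['clock'])
for n in('top','side'): cv2.imwrite(f'pics/{n}22.png',robot.camera(n)[:,:,::-1])
```

```text
[375.74852352 220.62998727 274.04180293] 29.2667
```

View pics/top22.png

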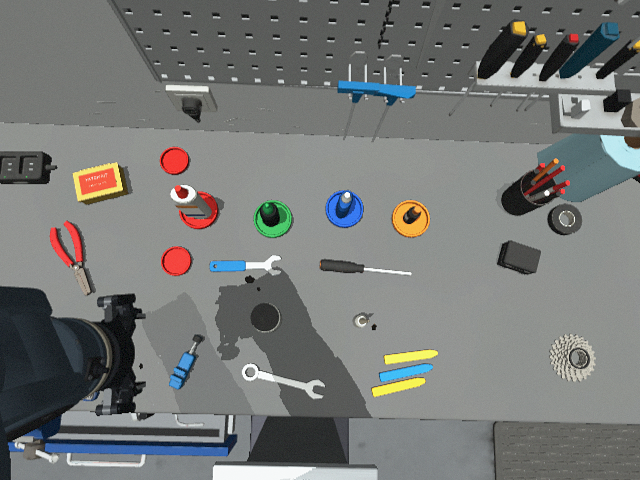

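View pics/side22.png

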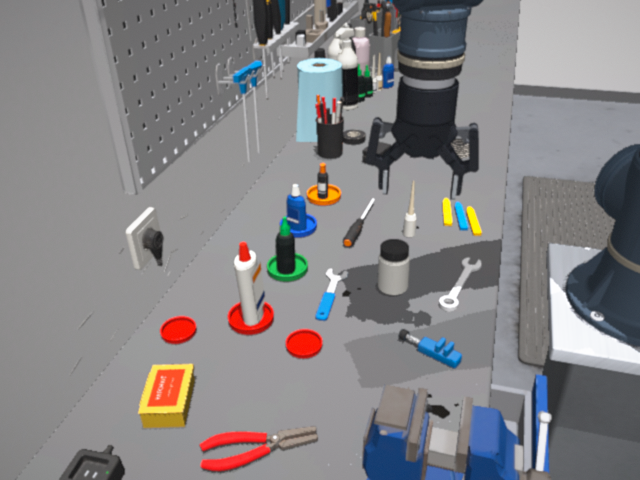

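All four bottles stand in their own cups. The jar at (265,317) and the nozzle tube at (361,320) have not moved. One numeric check of the tips:

Run:
```python
from h import *
a=cv2.imread('pics/top22.png');b=cv2.imread('pics/side22.png')
C={'orange':(650,-223,89),'blue':(665.5,-81,107),'green':(638.5,69.5,125),'red':(651.4,224.5,164)}
rows=[]
for n,im in(('top',a),('side',b)):
    r=[]
    for k,p in C.items():
        u=proj(n,p);x,y=map(int,u);cr=cv2.resize(im[y-15:y+16,x-15:x+16],(190,190),interpolation=0)
        f=190/31;cv2.circle(cr,(int((u[0]-x+15.5)*f),int((u[1]-y+15.5)*f)),3,(255,0,255),1);r.append(cr);print(n,k,u.round(1))
    rows.append(np.hstack(r))
cv2.imwrite('pics/chk.png',np.vstack(rows))
s0=cv2.imread('pics/side0.png')
for r in[(375,412,238,298),(402,420,178,240)]: print('bystander diff',cv2.absdiff(s0,b)[r[2]:r[3],r[0]:r[1]].mean())
```

```text
top orange [419.1 207.9]
top blue [347.6 195. ]
top green [267.5 203.2]
top red [178.4 187. ]
side orange [322.2 164. ]
side blue [295.6 185.1]
side green [283.2 215.9]
side red [242.1 242.7]
bystander diff 23.585285285285284
bystander diff 14.612903225806452
```

View pics/chk.png

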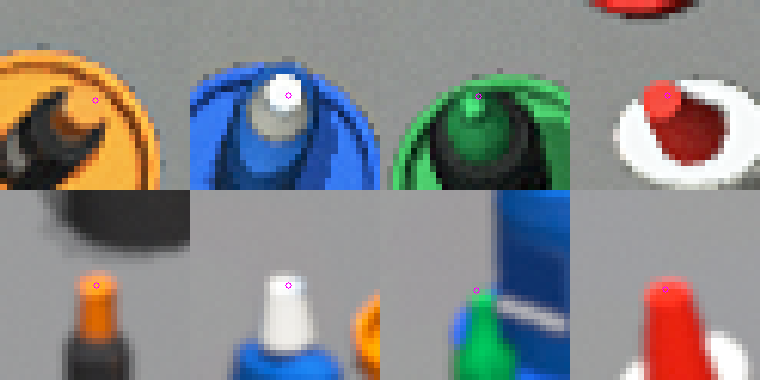

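All tips match the cup-centre predictions to about 5 mm or better in both views, at the right heights. The bystander pixel differences come from the arm's shadow. Handing in.

```bash
python3 -c "
from station import robot
print(robot.close_job())"
```

```text
the job is handed in; nothing more can be done
None
```

All four bottles stand upright in the cup of their own colour, and the job was handed in at about 29 s. I moved the orange-capped bottle first, then green, blue and red, so each cup was clear before it was filled.

- **Placement:** in the final top and side views, each bottle's tip lies within roughly 5 mm of where a bottle centred in its cup would put it, at the right height. Nothing fell over.
- **Bystanders:** the jar and the nozzle tube show at the same pixel positions by eye. The pixel-difference check on them was inconclusive, because the arm's shadow fell on them.
- **Arm at hand-in:** it was clear of everything, at about 274 mm height.
- **Irregularities:**
  - Early on, joint 6 reached about 179.95° against its 180° limit and pushed the tool sideways. I chose a different jaw angle.
  - The highest downward force was about 40 N, when the green bottle touched down.
  - The measured arm pose drifted by a few millimetres between rows, and I corrected it as I went.

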